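# Pin a routing stack under its template

### The arm

A 6-joint arm with a two-finger parallel gripper is mounted at the origin on the work surface. World frame = base frame: x ahead of the robot, y to its left, z up, the work surface at z = 0. Lengths are in m, angles in rad, forces in N, time in s.
With the tool pointing down it reaches from about 0.25 to 0.725 m from the base axis. Payload 4 kg.
Tool frame: the origin (TCP) lies between the finger pads; the fingertips stand 17 mm ahead of it and the grasp point (between the pads) lies 2 mm behind it; z points along the fingers, y is the line along which they close (so a half turn about z gives the same grasp; the last joint's range is limited). The gripper opens to 85 mm and grips with 20 to 120 N. Pads are 22 mm wide; open, the fingers measure 114 mm over their backs; the gripper's body (76 mm by 85 mm) begins 54 mm behind the grasp point. The pads swing forward as they close: fully open they stand 13 mm farther back than shut.
Start: joints at [-1.18, 0.241, 0.005, 1.335, 0, 1.571], TCP at [0.19, -0.462, 0.248] pointing down, gripper open.
Joint ranges: [-2.72, 2.72], [-1.05, 1.87], [-1.09, 1.28], [-1.99, 2.15], [-1.42, 1.44], [-3.14, 3.14]. Speed limits (rad/s): [2.79, 2.79, 3.14, 3.14, 3.14, 3.14].

### API

Orientations are given as a unit quaternion [w, x, y, z].
In Python, from cell import ctrl gives the robot as it stands. Calls block until the motion is done:
- ctrl.goto(position, orientation): joint-space move of the TCP to a pose.
- ctrl.move_l(position, feed=0.15, frame=None, contact_N=None): straight line of the TCP; frame=None keeps the orientation; feed is the mean speed in m/s. With contact_N (N) it stops when the force on the tool has changed by that much, and returns True; else False.
- ctrl.move_joints(angles): joint-space move.
- ctrl.gripper_to(opening, grasp_force=None): opening from 0.0 (shut) to 1.0 (fully open); grasp_force is the grip in N (None keeps the last); returns when the fingers have stopped.
- ctrl.wait(seconds).
- ctrl.solve_ik(position, orientation): joint angles nearest the present ones, or None.
- ctrl.get_state(): the state.
- ctrl.grab_frame(name): name is "scene" or "top"; returns (picture, depth): 480x640x3 uint8, red, green, blue; 480x640 float32, m along the optical axis (not along the pixel's ray), 0 where there is no reading.
- ctrl.calibration(name): a dict with "intrinsics" (3x3 intrinsics, pixels), "dist_coeffs" ([k1, k2, p1, p2, k3] as OpenCV has them; the pictures are not rectified), "extrinsics" (4x4, takes a point from camera to world coordinates). Camera axes: x right, y up, looking along -z (the intrinsics and any distortion apply to the point x, -y, -z); pixel columns grow to the right and rows downward; lengths in m; the calibration is good to about 2 mm. A picture is of the moment at which its call begins. calibration takes no time and is no camera call.
A pose or a line that the arm cannot do raises ctrl.PlanningError and nothing moves.
- ctrl.hand_in(): hands the job in; it is judged then, once.
The state is a dict: "t": time; "qpos": joint angles; "joint_velocities": joint speeds; "tau": joint torques, N m; "position": TCP position; "orientation": TCP orientation; "wrist_force": force on the tool from outside, world axes, zero at the start; "wrist_torque": the same for the moment, N m; "grip_width": opening from 0.0 (shut) to 1.0 (fully open); "grasp_force": force on a finger pad.
Only numpy, scipy, OpenCV 4.12 (cv2) and the standard library are available. Lean on these libraries where they do the work, as an engineer would, in place of code of your own. Each camera call takes 0.05 s, during which the arm holds its last target. There are 200 camera calls.

### The job

Clear the ear defenders off the pin fixture and hang them over the steel rail, head pad on the bar with one cup on each side. Then stack all the dark wooden blanks on the bench flat on the fixture's two dowel pins, put the red template on the same pins on top of them, everything fully home, and gently slide the caliper jaw shut until it presses against the end of the stack, leaving it there. Leave the other things on the bench alone.

Things in the scene. Friction and masses are not known exactly. Their poses are not given: they have to be found in the camera images.
- fixture: Pin fixture fixed to the bench: plywood base 80 wide (its x) and 18 thick, running along its y from -85 to +150. Two upright steel dowel pins, 10 dia, stand at y = -42 and +42 (x = 0); they are cylindrical to 60 above the board's top and then taper to a 3 dia nose at 72 above it (90 above the bench). A low fixed steel jaw (24 high) stands at y = -70 to -82. Origin: bench level, midway between the pins.
- stack_seat (a point): Point on the fixture board's top face midway between the pins, 18 above the bench; same axes as the fixture. The underside centre of the lowest blank belongs here.
- jaw (a joint): Sliding caliper jaw on the fixture, m: 0 fully open, grows as it slides along the fixture's -y towards the pins; it would meet the end of a seated, centred blank at about 0.035 (the holes' play makes that 0.034 to 0.036), stop at 0.047. Starts somewhere from 0 to 0.018. Stays where it is left (about 2 N of friction).
- jaw_face (a point): Middle of the jaw's flat face that meets the stack; steel jaw 64 wide (fixture x), 44 long (y, behind the face), 24 high above the board.
- jaw_tab (a point): Centre of the top of the jaw's upright orange thumb tab, 16 x 16, rising 40 above the steel jaw (top 82.5 above the bench); it can be pinched or pushed. Its centre is 34 behind the jaw face.
- template: Red routing template, 44 (x) x 130 (y) x 10, two through holes of 12 dia at y = -42 and +42, with a black grip bar on top: 18 (x) x 50 (y), from 10 to 36 above the underside. About 120 g. Origin: underside centre. Same either way round.
- muff: Yellow and black ear defenders standing on their two cups, at the start astride the fixture board and its pins. Rigid arch: spans its x (168 over the cups' backs, 104 free between the ear cushions), 50 deep in y at the cups, 150 tall. At the top of the arch a black rubber head pad, 50 (x) x 22 (y) x 16 thick, from 134 to 150 above the cups' underside; arch opening is 134 high. About 200 g. Origin: centre of underside, z up.
- muff_pad (a point): Centre of the underside of the head pad, 134 above the cups' underside: what rests on the rail.
- rail: Steel hanging rail fixed to the bench: round bar 14 dia and 200 long along its y, held by a post at each end. Origin at bench level under the middle of the bar.
- rail_mid (a point): Middle of the bar on its axis, 150 above the bench; y along the bar, z up.
- blank1: Dark wooden blank, 40 (x) x 130 (y) x 12 thick, with two through holes of 12 dia at y = -42 and +42. About 50 g, lying flat. Origin: underside centre. Same either way round. May be absent (None from the start).
- blank2: Dark wooden blank, 40 (x) x 130 (y) x 12 thick, with two through holes of 12 dia at y = -42 and +42. About 50 g, lying flat. Origin: underside centre. Same either way round. May be absent (None from the start).
- blank3: Dark wooden blank, 40 (x) x 130 (y) x 12 thick, with two through holes of 12 dia at y = -42 and +42. About 50 g, lying flat. Origin: underside centre. Same either way round. May be absent (None from the start).
- blank4: Dark wooden blank, 40 (x) x 130 (y) x 12 thick, with two through holes of 12 dia at y = -42 and +42. About 50 g, lying flat. Origin: underside centre. Same either way round. May be absent (None from the start).
- glue: Bystander, leave alone: white glue bottle with orange cap, 150 tall (mm).
- tape: Bystander, leave alone: blue roll of tape, 90 across (mm).
- driver: Bystander, leave alone: screwdriver (mm).
- mug: Bystander, leave alone: blue mug (mm).
- offcut: Bystander, leave alone: planed offcut block 50 x 90 x 30 (mm).
- spanner: Bystander, leave alone: spanner (mm).

How it is judged:
On the way, in this order (a step that is already met when the one before it is completed fails the run):
1. the ear defenders hang over the rail, let go (x of muff_pad in the frame of rail_mid between -0.025 and 0.025 m and y of muff_pad in the frame of rail_mid between -0.085 and 0.085 m and z of muff_pad in the frame of rail_mid between -0.002 and 0.016 m and angle between muff's own z axis and vertical below 0.35 rad and angle between the y axis of muff and the y axis of rail_mid, either way round below 0.35 rad and linear speed of muff below 0.03 m/s and contact force between muff and the fingers below 0.1 N), for 0.3 s.
2. every blank is home on the pins, with the template on top, let go (horizontal distance between each of blank1, blank2, blank3, blank4, template and stack_seat below 0.004 m and angle between the y axis of each of blank1, blank2, blank3, blank4, template and the y axis of fixture, either way round below 0.05 rad and angle between each of blank1, blank2, blank3, blank4, template's own z axis and vertical below 0.04 rad and linear speed of each of blank1, blank2, blank3, blank4, template below 0.03 m/s and (z of blank1 in the frame of stack_seat between -0.003 and 0.0025 m or z of blank1 in the frame of blank2 between 0.0095 and 0.0145 m or z of blank1 in the frame of blank3 between 0.0095 and 0.0145 m or z of blank1 in the frame of blank4 between 0.0095 and 0.0145 m) and z of template in the frame of blank1 above 0.0095 m and (z of blank2 in the frame of stack_seat between -0.003 and 0.0025 m or z of blank2 in the frame of blank1 between 0.0095 and 0.0145 m or z of blank2 in the frame of blank3 between 0.0095 and 0.0145 m or z of blank2 in the frame of blank4 between 0.0095 and 0.0145 m) and z of template in the frame of blank2 above 0.0095 m and (z of blank3 in the frame of stack_seat between -0.003 and 0.0025 m or z of blank3 in the frame of blank1 between 0.0095 and 0.0145 m or z of blank3 in the frame of blank2 between 0.0095 and 0.0145 m or z of blank3 in the frame of blank4 between 0.0095 and 0.0145 m) and z of template in the frame of blank3 above 0.0095 m and (z of blank4 in the frame of stack_seat between -0.003 and 0.0025 m or z of blank4 in the frame of blank1 between 0.0095 and 0.0145 m or z of blank4 in the frame of blank2 between 0.0095 and 0.0145 m or z of blank4 in the frame of blank3 between 0.0095 and 0.0145 m) and z of template in the frame of blank4 above 0.0095 m and (z of template in the frame of blank1 below 0.0145 m or z of template in the frame of blank2 below 0.0145 m or z of template in the frame of blank3 below 0.0145 m or z of template in the frame of blank4 below 0.0145 m) and contact force between template and the fingers below 0.1 N), for 0.3 s.
3. the jaw presses on the end of a blank with more than 1 N ((contact force between jaw and blank1 above 1 N or contact force between jaw and blank2 above 1 N or contact force between jaw and blank3 above 1 N or contact force between jaw and blank4 above 1 N)), for 0.15 s.
At the end, for the whole second after the job is handed in: Ear defenders hang still on the rail (pad within 25 mm across and 85 mm along the bar from its middle, upright and in line within 20 degrees); all blanks lie flat and gapless on the pins (within 4 mm) with the template on top; jaw against the stack (joint above 0.0325) (all of step 1 and horizontal distance between each of blank1, blank2, blank3, blank4, template and stack_seat below 0.004 m and angle between the y axis of each of blank1, blank2, blank3, blank4, template and the y axis of fixture, either way round below 0.05 rad and angle between each of blank1, blank2, blank3, blank4, template's own z axis and vertical below 0.04 rad and linear speed of each of blank1, blank2, blank3, blank4, template below 0.03 m/s and (z of blank1 in the frame of stack_seat between -0.003 and 0.0025 m or z of blank1 in the frame of blank2 between 0.0095 and 0.0145 m or z of blank1 in the frame of blank3 between 0.0095 and 0.0145 m or z of blank1 in the frame of blank4 between 0.0095 and 0.0145 m) and z of template in the frame of blank1 above 0.0095 m and (z of blank2 in the frame of stack_seat between -0.003 and 0.0025 m or z of blank2 in the frame of blank1 between 0.0095 and 0.0145 m or z of blank2 in the frame of blank3 between 0.0095 and 0.0145 m or z of blank2 in the frame of blank4 between 0.0095 and 0.0145 m) and z of template in the frame of blank2 above 0.0095 m and (z of blank3 in the frame of stack_seat between -0.003 and 0.0025 m or z of blank3 in the frame of blank1 between 0.0095 and 0.0145 m or z of blank3 in the frame of blank2 between 0.0095 and 0.0145 m or z of blank3 in the frame of blank4 between 0.0095 and 0.0145 m) and z of template in the frame of blank3 above 0.0095 m and (z of blank4 in the frame of stack_seat between -0.003 and 0.0025 m or z of blank4 in the frame of blank1 between 0.0095 and 0.0145 m or z of blank4 in the frame of blank2 between 0.0095 and 0.0145 m or z of blank4 in the frame of blank3 between 0.0095 and 0.0145 m) and z of template in the frame of blank4 above 0.0095 m and (z of template in the frame of blank1 below 0.0145 m or z of template in the frame of blank2 below 0.0145 m or z of template in the frame of blank3 below 0.0145 m or z of template in the frame of blank4 below 0.0145 m) and value of joint jaw above 0.0325 m); the robot touches nothing.
It fails at once if the ear defenders are tipped over or dropped on their side (angle between muff's own z axis and vertical above 1 rad).
It fails at once if the jaw is rammed into the blanks (over 45 N) (contact force between jaw and blank1 above 45 N or contact force between jaw and blank2 above 45 N or contact force between jaw and blank3 above 45 N or contact force between jaw and blank4 above 45 N).
It fails at once if a bystander is moved more than 5 cm (distance of glue from where it was at the start of the episode above 0.05 m or distance of tape from where it was at the start of the episode above 0.05 m or distance of driver from where it was at the start of the episode above 0.05 m or distance of mug from where it was at the start of the episode above 0.05 m or distance of offcut from where it was at the start of the episode above 0.05 m or distance of spanner from where it was at the start of the episode above 0.05 m).
Of blank1, blank2, blank3, blank4 only 2 to 4 are there at a start; the rules pass over those that are not, and their reading is None.
At some moment in a run one of blank1, blank2, blank3, blank4, template may be knocked a few centimetres aside while the robot is not near it.
It also fails if it takes over 210 s, if anything falls off the work surface, if the arm or the gripper's body presses on something with over 40 N, if the wrist force passes 120 N, or if a joint passes its speed limit or range.

## Working session

There is one attempt and no reset: what is moved stays moved. The work goes in short steps, each a Python script; the robot and the scene stay as the last script left them, time stands still between calls to the robot, and variables do not carry over. Pictures are saved under pics/ and viewed, at most 14 in all, crops included, and the job is handed in when it is done.

```bash
ls; mkdir -p pics; python3 - <<'E'
from cell import ctrl
import cv2, numpy as np
for n in("scene","top"):
    im,d=ctrl.grab_frame(n); cv2.imwrite(f"pics/{n}0.png",im[:,:,::-1]); np.savez(f"{n}0.npz",im=im,d=d)
    c=ctrl.calibration(n); print(n,c["intrinsics"],c["dist_coeffs"],np.round(c["extrinsics"],4), (d>0).mean())
print(ctrl.get_state())
E
```

```text
pics
scene [[521.77438999   0.         325.37884581]
 [  0.         521.77438999 245.44263148]
 [  0.           0.           1.        ]] [-0.02322017  0.          0.          0.          0.        ] [[-0.879  -0.2735  0.3906  0.9621]
 [ 0.4766 -0.4783  0.7376  0.7748]
 [-0.015   0.8345  0.5508  0.7044]
 [ 0.      0.      0.      1.    ]] 0.996298828125
top [[491.6792352    0.         315.80679282]
 [  0.         491.6792352  243.5541523 ]
 [  0.           0.           1.        ]] [-0.10452812  0.          0.          0.          0.        ] [[-0.0188  0.9979 -0.0627  0.4748]
 [-0.9998 -0.018   0.0128 -0.0135]
 [ 0.0116  0.063   0.9979  1.19  ]
 [ 0.      0.      0.      1.    ]] 0.995986328125
{'t': 0.1, 'qpos': array([-1.17995705e+00,  2.41371749e-01,  3.87619983e-03,  1.33520584e+00,
       -8.00194767e-06,  1.57078860e+00]), 'joint_velocities': array([-0.00077841, -0.00203383,  0.00472286, -0.00046284, -0.00032933,
        0.00027046]), 'tau': array([-2.75505357e-05, -3.73137903e+01,  2.53010219e+01,  1.08707068e-02,
        2.56733608e-05, -7.38510693e-06]), 'position': array([ 0.19027914, -0.46180786,  0.2474915 ]), 'orientation': array([-9.33623469e-04,  9.80965075e-01,  1.94181909e-01, -1.88881739e-04]), 'wrist_force': array([ 0.11122038, -0.85837024,  0.83113341]), 'wrist_torque': array([-0.01474466, -0.05750913, -0.00745853]), 'grasp_force': 0.0, 'grip_width': 1.000154300811406}
```

View pics/top0.png

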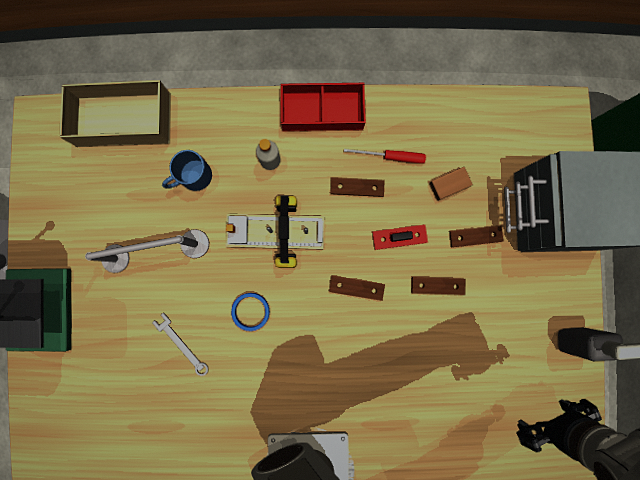

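View pics/scene0.png

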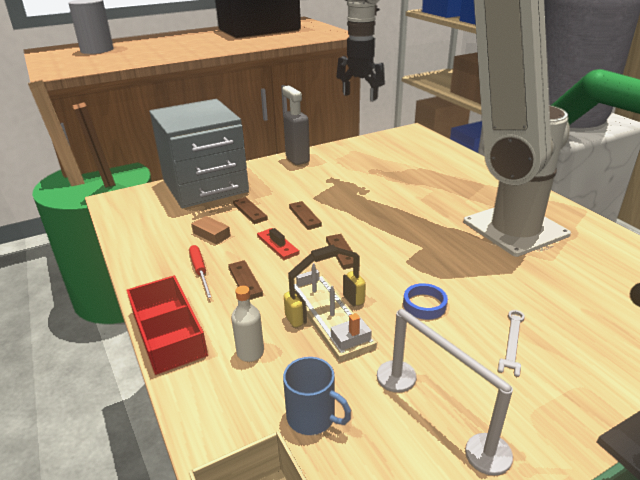

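Top view shows four blanks at px (357,187), (357,288), (438,286) and (476,237). The template is at (400,237), the fixture with the muff astride it at (275,232), and the rail at about (90,257)–(195,240). The scene view agrees. Next I measure them by colour and depth.

```bash
cat > h.py <<'E'
from cell import ctrl
import cv2, numpy as np
from scipy.spatial.transform import Rotation as R
def cloud(n,im_d=None):
    im,d=im_d or ctrl.grab_frame(n); c=ctrl.calibration(n); K=c["intrinsics"]
    v,u=np.mgrid[:480,:640]; p=np.stack([u,v],-1).reshape(-1,1,2).astype(float)
    q=cv2.undistortPoints(p,K,np.array(c["dist_coeffs"])).reshape(480,640,2)
    ray=np.stack([q[...,0],-q[...,1],-np.ones((480,640))],-1)
    E=c["extrinsics"]; return im,ray*d[...,None]@E[:3,:3].T+E[:3,3],ray@E[:3,:3].T,E[:3,3]
def plane(ray,o,z): return o+ray*((z-o[2])/ray[...,2])[...,None]
def rect(xy):
    """centre, yaw of long axis as angle of long axis from world +y, size"""
    (c,s,a)=cv2.minAreaRect((xy*1000).astype(np.float32)); b=cv2.boxPoints((c,s,a))
    e=[b[1]-b[0],b[2]-b[1]]; l=max(e,key=np.linalg.norm)
    yaw=np.arctan2(-l[0],l[1]); yaw=(yaw+np.pi/2)%np.pi-np.pi/2
    return np.array(c)/1000,yaw,sorted(s)
def blobs(mask,P,amin=150):
    n,l,st,ce=cv2.connectedComponentsWithStats(mask.astype(np.uint8))
    return [(l==i,ce[i],st[i,4]) for i in range(1,n) if st[i,4]>amin]
def find(im,P,zr=(0.006,0.02)):
    h=cv2.cvtColor(im,cv2.COLOR_RGB2HSV).astype(int); z=P[...,2]
    on=(z>zr[0])&(z<zr[1])&(np.hypot(P[...,0]-.5,P[...,1])<.5)
    dark=on&(h[...,2]<130)
    return h,on,dark
E
python3 - <<'E'
from h import *
for n in("top","scene"):
    f=np.load(n+"0.npz"); im,P,ray,o=cloud(n,(f["im"],f["d"])); h,on,dark=find(im,P)
    print(n,"bench z",np.percentile(P[...,2][(h[...,0]>12)&(h[...,0]<28)&(np.abs(P[...,2])<.02)],[5,50,95]))
    m=(P[...,2]>.007)&(P[...,2]<.018)&(P[...,0]<.75)&(P[...,0]>.2)&(np.abs(P[...,1])<.5)&(h[...,2]<150)
    for b,c,a in blobs(m,P,80): print("low",c.round(),a,*rect(P[b][:,:2]),np.median(P[b][:,2]),np.median(h[b],0))
    m=(P[...,2]>.125)&(P[...,0]>.3)&(P[...,0]<.7)&(np.abs(P[...,1]-.2)<.4)
    for b,c,a in blobs(m,P,40): print("high",c.round(),a,*rect(P[b][:,:2]),np.percentile(P[b][:,2],[5,50,95]),np.median(h[b],0))
    m=(P[...,2]>.013)&(P[...,2]<.024)&(P[...,0]>.3)&(P[...,0]<.75)&(P[...,1]>-.1)&(P[...,1]<.25)
    for b,c,a in blobs(m,P,300): print("board",c.round(),a,*rect(P[b][:,:2]),np.median(P[b][:,2]))
    if n=="top":
        m=(P[...,2]>.03)&(P[...,1]<-.2)&(P[...,0]>.3)&(P[...,0]<.65); print("cabinet", P[m][:,:2].min(0),P[m][:,:2].max(0))
E
```

```text
top bench z [-0.00279482  0.0010774   0.00525197]
low [357. 186.] 853 [ 0.68641187 -0.13127121] -0.0737766 [41.33861541748047, 130.8132781982422] 0.012632755731527334 [ 10. 182.  72.]
low [476. 236.] 815 [ 0.56151099 -0.4205173 ] 0.08854532 [41.3950080871582, 132.58712768554688] 0.012635475172328992 [ 10. 182.  69.]
low [190. 244.] 154 [0.55470129 0.2744928 ] 1.4427248 [35.35770797729492, 65.12821197509766] 0.01123233767677878 [ 12.   13.  117.5]
low [116. 265.] 183 [0.5051778  0.45809741] -0.5116993 [43.95299530029297, 46.197357177734375] 0.011106953359465432 [ 13.  13. 135.]
low [356. 288.] 866 [ 0.44130807 -0.12402101] -0.18407845 [39.724761962890625, 130.74896240234375] 0.012979399585692608 [  9. 182.  73.]
low [439. 286.] 848 [ 0.44117194 -0.32316422] -0.06478715 [40.25129318237305, 132.4323272705078] 0.012866531565466022 [ 10. 181.  73.]
high [283. 229.] 514 [0.5491344  0.03510301] -1.2803303 [50.517086029052734, 170.315185546875] [0.12664592 0.1453114  0.15321952] [30. 38. 16.]
high [134. 247.] 705 [0.52745752 0.22665244] -0.080872655 [66.21543884277344, 487.219482421875] [0.1
[... 2536 characters left out ...]
15019789] [17. 90. 82.]
high [635. 294.] 187 [0.53856714 0.58152319] -0.5458015 [8.071266174316406, 17.04507827758789] [0.3943001  0.40262911 0.40862201] [ 17. 100.  64.]
high [457. 355.] 1582 [0.54240051 0.3654292 ] 0.17149353 [17.3728084564209, 217.93096923828125] [0.13122511 0.15354418 0.15747444] [ 14.  21. 185.]
high [620. 434.] 976 [0.43722964 0.58713574] -1.5637461 [25.18047332763672, 82.58972930908203] [0.13799113 0.14562726 0.14727199] [15. 54. 86.]
board [329. 314.] 2039 [0.58218738 0.07150828] -0.043869495 [80.85247039794922, 237.97254943847656] 0.017895794746155658
board [425. 299.] 456 [0.391897   0.13316571] -0.9215667 [88.25318145751953, 90.93026733398438] 0.020558324731755007
```

```bash
python3 - <<'E'
from h import *
for n in("top","scene"):
    f=np.load(n+"0.npz"); im,P,ray,o=cloud(n,(f["im"],f["d"])); h,on,dark=find(im,P); x,y,z=np.moveaxis(P,-1,0)
    m=(z>.142)&(z<.165)&(np.abs(x-.54)<.08)&(y>.2)&(y<.5)
    for b,c,a in blobs(m,P,80): print(n,"rail",c.round(),a,*rect(P[b][:,:2]),np.median(z[b]))
    m=(z>.13)&(z<.165)&(np.abs(x-.58)<.1)&(abs(y-.04)<.06)
    print(n,"arch",rect(P[m][:,:2]))
    m&=z>.144
    print(n,"padtop",rect(P[m][:,:2]),np.percentile(z[m],[50,95]))
    m=(z>.02)&(z<.09)&(np.abs(x-.58)<.12)&(abs(y-.04)<.05)&(h[...,0]>20)&(h[...,0]<35)&(h[...,1]>120)
    for b,c,a in blobs(m,P,15): print(n,"cup",c.round(),a,np.median(P[b],0),P[b].min(0),P[b].max(0))
    m=(z>.07)&(z<.09)&(abs(x-.58)<.05)&(y>.1)&(y<.22)
    if m.any(): print("tab",P[m].mean(0),rect(P[m][:,:2]))
    m=(z>.04)&(z<.4)&(x<.7)&(x>.45)&(y<-.46)&(y>-.7)
    print("cab min",np.percentile(y[m],99.5), np.percentile(x[m],[1,99]))
D=lambda yaw:(R.from_euler('z',yaw)*R.from_quat([0,1,0,0],scalar_first=True)).as_quat(scalar_first=True)
for p in ([.58,.04,.155],[.58,.04,.36],[.54,.365,.36],[.54,.365,.2],[.56,-.42,.02]):
  for a in range(0,180,45):
    q=ctrl.solve_ik(p,(R.from_euler('z',np.radians(a))*R.from_quat([1,0,0,0])).as_quat(scalar_first=True)); print(p,a,None if q is None else np.round(q,2))
E
```

```text
top rail [134. 247.] 674 [0.53842468 0.36417566] 0.16693878 [17.79828453063965, 217.000244140625] 0.15642127624098967
top arch (array([0.57745801, 0.04223085]), np.float32(1.5556751), [21.68220329284668, 106.50041198730469])
top padtop (array([0.57614655, 0.04233922]), np.float32(1.5597311), [21.687841415405273, 62.170143127441406]) [0.15019383 0.1536291 ]
top cup [278. 200.] 38 [0.6470191  0.05790583 0.06107654] [0.63688071 0.05499918 0.05735612] [0.65829381 0.06253864 0.06665528]
top cup [292. 201.] 81 [0.64548049 0.02519234 0.05986046] [0.63597446 0.01612724 0.02533823] [0.6578108  0.03483719 0.06725702]
top cup [286. 263.] 172 [0.50227476 0.03696285 0.06081261] [0.49298093 0.0189857  0.02339346] [0.51648218 0.06675758 0.06704194]
tab [0.58428259 0.16676337 0.08217018] (array([0.58458533, 0.16768018]), np.float32(-0.06026101), [15.893278121948242, 16.68559455871582])
cab min -0.4794952125444002 [0.51993988 0.69806116]
scene rail [457. 353.] 1374 [0.54202301 0.36536383] 0.17149353 [16.606597900390625, 217.93096923828125] 0.1542229870996603
scene arch (array([0.57862775, 0.04440924]
[... 1093 characters left out ...]
   0.85]
[0.54, 0.365, 0.36] 0 [ 0.59  0.58  0.81  1.8   0.   -2.55]
[0.54, 0.365, 0.36] 45 [0.59 0.58 0.81 1.8  0.   2.95]
[0.54, 0.365, 0.36] 90 [0.59 0.58 0.81 1.8  0.   2.17]
[0.54, 0.365, 0.36] 135 [0.59 0.58 0.81 1.8  0.   1.38]
[0.54, 0.365, 0.2] 0 [ 0.59  0.57  0.37  1.38  0.   -2.55]
[0.54, 0.365, 0.2] 45 [0.59 0.57 0.37 1.38 0.   2.95]
[0.54, 0.365, 0.2] 90 [0.59 0.57 0.37 1.38 0.   2.17]
[0.54, 0.365, 0.2] 135 [0.59 0.57 0.37 1.38 0.   1.38]
[0.56, -0.42, 0.02] 0 [-0.64  0.79  0.3   1.08  0.    2.5 ]
[0.56, -0.42, 0.02] 45 [-0.64  0.79  0.3   1.08  0.    1.71]
[0.56, -0.42, 0.02] 90 [-0.64  0.79  0.3   1.08  0.    0.93]
[0.56, -0.42, 0.02] 135 [-0.64  0.79  0.3   1.08  0.    0.14]
```

```bash
cat >> h.py <<'E'
def Q(yaw): return (R.from_euler('z',yaw)*R.from_quat([1,0,0,0])).as_quat(scalar_first=True)
def snap(name):
    for n in("top","scene"):
        im,d=ctrl.grab_frame(n); cv2.imwrite(f"pics/{name}_{n}.png",im[:,:,::-1]); np.savez(f"{name}_{n}.npz",im=im,d=d)
def st(): 
    s=ctrl.get_state(); print("t%.1f"%s["t"],np.round(s["position"],4),"F",np.round(s["wrist_force"],1),"g",round(s["grip_width"],3),round(float(s["grasp_force"]),1))
E
python3 - <<'E'
from h import *
a=np.pi
ctrl.goto([.578,.043,.30],Q(a)); ctrl.move_l([.578,.043,.157],feed=.15); ctrl.gripper_to(0.0,40); st()
ctrl.move_l([.578,.043,.37],feed=.12); st()
ctrl.goto([.540,.365,.37],Q(a+.169)); st()
ctrl.move_l([.540,.365,.195],feed=.12)
print(ctrl.move_l([.540,.365,.172],feed=.03,contact_N=3)); st()
snap("rail")
E
```

```text
t4.1 [0.5783 0.0429 0.1574] F [ 0.1 -0.6  2.1] g 0.243 40.0
t6.0 [0.5778 0.043  0.3693] F [ 0.4  0.4 -2.9] g 0.243 39.5
t7.2 [0.5406 0.3637 0.3702] F [ 0.7  0.4 -2.5] g 0.246 39.5
True
t9.4 [0.54   0.365  0.1802] F [-0.9  0.9  4.2] g 0.244 40.2
```

View pics/rail_scene.png

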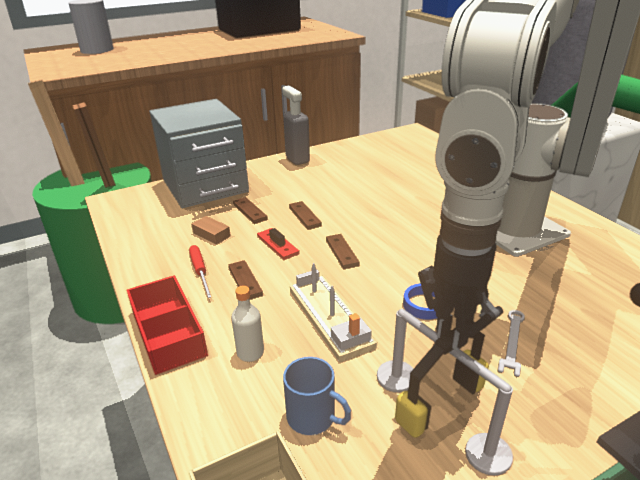

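The muff sits on the bar with one cup on each side, at (412,412) and (468,372). I'll release, back off, and measure the pins and parts.

```bash
cat > parts.py <<'E'
from h import *
def parts(name,show=True):
    """merged measurement of blanks (dark), template (red) from the top view"""
    f=np.load(name+"_top.npz"); im,P,ray,o=cloud("top",(f["im"],f["d"])); h=cv2.cvtColor(im,cv2.COLOR_RGB2HSV).astype(int); x,y,z=np.moveaxis(P,-1,0)
    box=(x>.3)&(x<.75)&(abs(y)<.5)
    out={"blank":[],"template":[]}
    for k,m in (("blank",box&(z>.007)&(z<.018)&(h[...,2]<110)&(h[...,0]<16)&(h[...,1]>120)&~((h[...,0]<6)&(h[...,1]>215))),("template",box&(z>.005)&(z<.016)&(h[...,1]>200)&(h[...,2]>110)&((h[...,0]<7)|(h[...,0]>172)))):
        m=cv2.morphologyEx(m.astype(np.uint8),cv2.MORPH_OPEN,np.ones((3,3)))
        for b,c,a in blobs(m,P,250):
            r=rect(P[b][:,:2]); print(k,c.round(),a,*r,np.median(z[b]),np.median(h[b],0)); 
            if abs(r[2][1]-130)<8 and abs(r[2][0]-42)<7: out[k].append(r)
    return out,P,h
E
python3 - <<'E'
from parts import *
ctrl.gripper_to(.7); st(); ctrl.move_l([.540,.365,.30],feed=.12); ctrl.goto([.33,.0,.35],Q(np.pi)); 
ctrl.goto([.19,-.30,.35],Q(np.pi/2)); ctrl.wait(.3); snap("b"); st()
out,P,h=parts("b"); x,y,z=np.moveaxis(P,-1,0)
for n in("top","scene"):
    f=np.load(f"b_{n}.npz"); im,P,ray,o=cloud(n,(f["im"],f["d"])); x,y,z=np.moveaxis(P,-1,0)
    m=(z>.06)&(z<.1)&(abs(x-.58)<.06)&(y>-.05)&(y<.2)
    for b,c,a in blobs(m,P,3): print(n,"up",c.round(),a,P[b].mean(0),P[b].max(0),P[b].min(0))
    m=(z>.013)&(z<.024)&(x>.52)&(x<.64)&(y>-.1)&(y<.25)
    for b,c,a in blobs(m,P,300): print(n,"board",a,*rect(P[b][:,:2]),P[b].min(0),P[b].max(0))
    m=(z>.13)&(abs(x-.54)<.1)&(abs(y-.365)<.08)&(cv2.cvtColor(im,cv2.COLOR_RGB2GRAY)<60)
    print("muff",rect(P[m][:,:2]),P[m][:,2].max())
E
```

```text
t9.9 [0.5392 0.3645 0.1783] F [ 0.3  0.2 -0.4] g 0.702 0.0
t14.3 [ 0.1904 -0.2997  0.3501] F [0.1 0.5 0.2] g 0.699 0.0
blank [356. 186.] 781 [ 0.68585455 -0.13114972] -0.07524538 [40.422367095947266, 128.4901885986328] 0.012543102538234097 [ 10. 182.  71.]
blank [477. 236.] 777 [ 0.56103729 -0.42147198] 0.09082961 [40.55479431152344, 130.70802307128906] 0.01266386852461543 [ 10. 182.  69.]
blank [356. 288.] 824 [ 0.44124933 -0.12419086] -0.18533826 [39.76680374145508, 130.74769592285156] 0.013007027185751863 [ 10. 182.  72.]
blank [438. 286.] 771 [ 0.44222226 -0.32229803] -0.049943447 [39.054508209228516, 128.97866821289062] 0.012635625816530993 [ 10. 182.  72.]
top up [230. 228.] 66 [0.58431213 0.16596984 0.08052825] [0.59242649 0.17588133 0.08668927] [0.57621929 0.15859834 0.06176117]
top up [268. 229.] 18 [0.57980465 0.07926063 0.08116516] [0.58401712 0.08478412 0.09274766] [0.57614812 0.0753492  0.06485167]
top up [305. 230.] 16 [ 0.57607805 -0.00484106  0.08248531] [ 0.57994211 -0.00152302  0.09146175] [ 0.57283527 -0.00839824  0.06093479]
top board 2458 [0.58068109 0.06977633] 
[... 229 characters left out ...]
.17853637433525837
scene up [314. 270.] 49 [ 0.57965303 -0.00139588  0.07450057] [0.58383235 0.00290672 0.09116585] [ 0.57351249 -0.00460573  0.06036477]
scene up [332. 293.] 59 [0.5832441  0.0827948  0.07453869] [0.58709999 0.08750854 0.09040694] [0.5776606  0.07863725 0.06050843]
scene up [354. 321.] 145 [0.58796553 0.17271126 0.07444599] [0.59505011 0.17865835 0.08371496] [0.57833992 0.15981373 0.06003212]
scene board 2167 [0.58245032 0.07248154] -0.04032874 [81.21170043945312, 236.92669677734375] [ 0.53781163 -0.04737318  0.01300895] [0.62701086 0.19170955 0.02399126]
muff (array([0.54229364, 0.37063226]), np.float32(1.535107), [19.615163803100586, 142.5717010498047]) 0.16788010827730537
```

```bash
python3 - <<'E'
import cv2
a=cv2.imread("pics/b_top.png"); cv2.imwrite("pics/b_crop.png",cv2.resize(a[180:280,215:345],(780,600),interpolation=cv2.INTER_CUBIC))
E
```

```text
(no output)
```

View pics/b_crop.png

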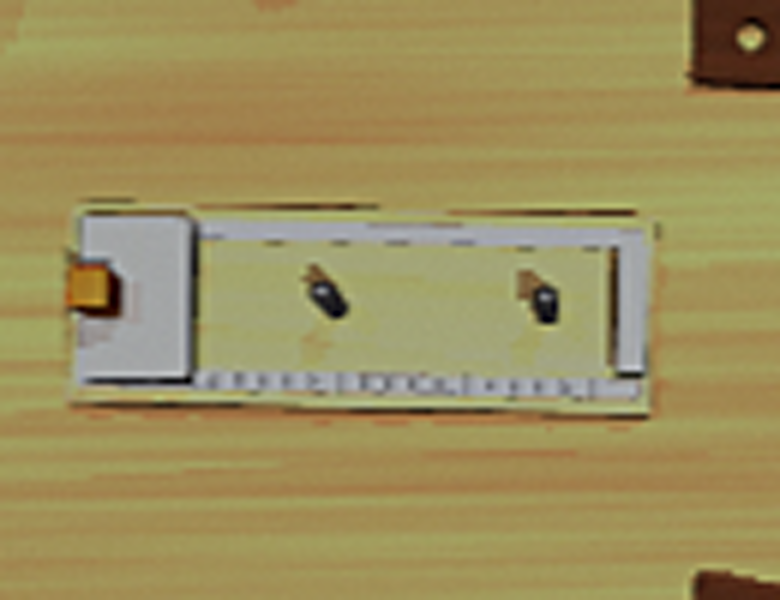

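View pics/b_scene.png

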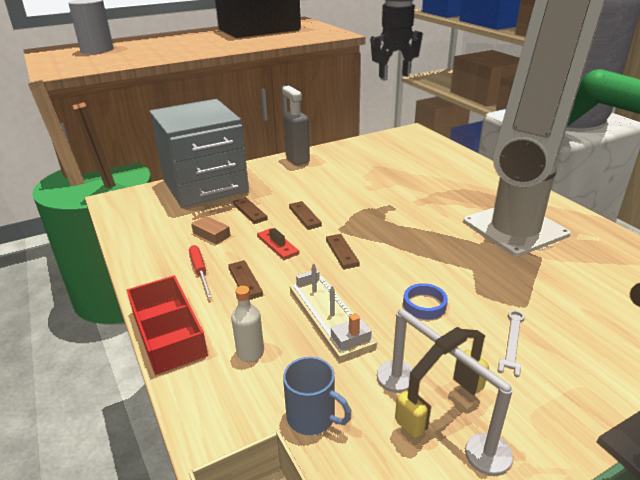

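The pins stand at crop (325,295) and (543,303), and the muff hangs upright in the scene view. Averaging both cameras puts the fixture at (0.580, 0.039) with yaw −0.041, which agrees with the board outline. Placing the first blank now.

```bash
cat >> h.py <<'E'
FX=np.array([.580,.039]); FY=-.041; G=.0195
def pick(xy,yaw,z=G,op=.75,F=40):
    q=Q(np.pi/2+yaw); ctrl.gripper_to(op,F); ctrl.goto([*xy,.15],q); ctrl.move_l([*xy,z+.03],feed=.2)
    print("down contact",ctrl.move_l([*xy,z],feed=.06,contact_N=8)); st()
    ctrl.gripper_to(0,F); st(); ctrl.move_l([*xy,.16],feed=.2)
def insert(level,g=G,off=(0,0)):
    """level: height that the underside should reach"""
    q=Q(np.pi/2+FY); p=FX+np.array(off); ctrl.goto([*p,.16],q); ctrl.move_l([*p,.095+g],feed=.15)
    zt=max(level+.001+g,.044); c=ctrl.move_l([*p,zt],feed=.04,contact_N=6); print("insert contact",c); st(); return c
E
python3 - <<'E'
from h import *
pick((.4422,-.1232),-.185)
st(); insert(.018); snap("i1")
import cv2
a=cv2.imread("pics/i1_scene.png"); cv2.imwrite("pics/i1c.png",cv2.resize(a[190:390,220:460],(720,600)))
E
```

```text
down contact False
t17.2 [ 0.442  -0.1231  0.0192] F [0.5 0.1 1. ] g 0.749 0.0
t17.6 [ 0.4428 -0.1234  0.02  ] F [1.1 0.3 3.1] g 0.455 40.6
t18.4 [ 0.4413 -0.123   0.159 ] F [-0.6  0.2  0.1] g 0.457 40.3
insert contact False
t21.6 [0.5802 0.039  0.0443] F [-0.6 -0.3  0. ] g 0.452 40.3
```

View pics/i1c.png

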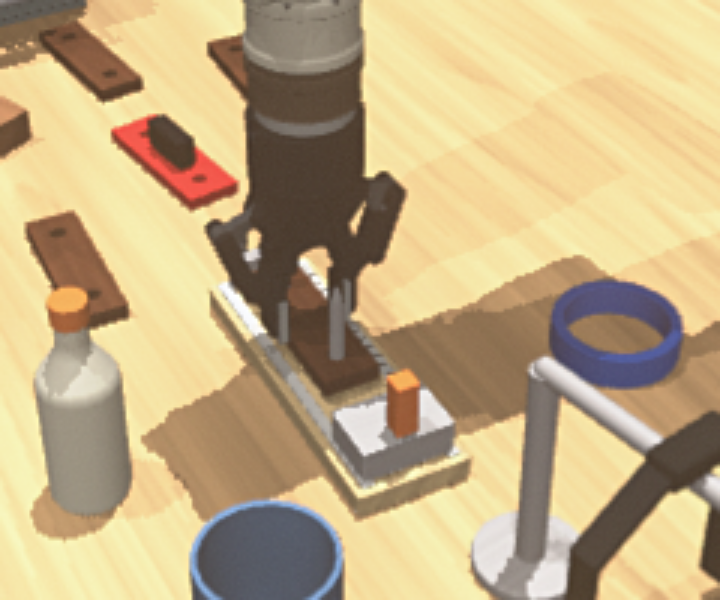

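The blank went on both pins without contact; pin tips show through at crop (337,320) and (283,325). I'll release it, press it home, and carry on with the next one.

```bash
cat >> h.py <<'E'
def release_press(level_top):
    ctrl.gripper_to(.7); ctrl.wait(.2); p=ctrl.get_state()["position"]; ctrl.move_l([p[0],p[1],max(p[2]+.07,.13)],feed=.2)
    ctrl.gripper_to(0,40); ctrl.move_l([*FX,level_top+.045],feed=.2)
    c=ctrl.move_l([*FX,level_top+.012],feed=.03,contact_N=6); print("press",c); st()
    ctrl.move_l([*FX,.16],feed=.25)
E
python3 - <<'E'
from h import *
release_press(.030)
pick((.6868,-.1304),-.075); c=insert(.030)
if not c: release_press(.042)
snap("i2")
E
```

```text
press True
t24.7 [0.5796 0.039  0.0471] F [-0.4  0.2  4.7] g -0.004 2.2
down contact False
t28.1 [ 0.6866 -0.1305  0.0191] F [ 0.4  0.3 -0.1] g 0.749 0.0
t28.4 [ 0.6874 -0.1305  0.0203] F [0.3 0.9 1.2] g 0.448 40.7
insert contact False
t32.3 [0.58   0.039  0.0507] F [-1.1 -0.1 -0.4] g 0.459 40.4
press True
t35.2 [0.5796 0.039  0.0591] F [-0.7 -0.1  4.9] g -0.001 2.2
```

Press heights (tip at 0.030, then 0.042) confirm both are home. I'll re-check where the remaining parts lie, since one may have been knocked, and continue.

```bash
python3 - <<'E'
from parts import *
ctrl.goto([.35,0.05,.3],Q(np.pi/2)); snap("i3"); out,P,h=parts("i3")
x,y,z=np.moveaxis(P,-1,0)
b=[r for r in out["blank"] if np.hypot(*(r[0]-FX))>.1]; print(b)
m=(x>.35)&(x<.75)&(abs(y+.2)<.28)&(z>.025)&(z<.045)&(h[...,2]<70)
for bb,c,a in blobs(m,P,30): print("bar",c,a,*rect(P[bb][:,:2]),np.median(z[bb]))
m=(x>.35)&(x<.75)&(abs(y+.2)<.28)&(z>.003)&(z<.02)&(h[...,2]>110)&((h[...,0]<6)|(h[...,0]>172))&(h[...,1]>190)
for bb,c,a in blobs(m,P,30): print("red",c,a,*rect(P[bb][:,:2]),np.median(z[bb]))
r=min(b,key=lambda r:abs(r[0][1]+.32))
pick(r[0]+.0009,r[1]); c=insert(.042)
if not c: release_press(.054)
snap("i4")
E
```

```text
blank [476. 236.] 757 [ 0.56073114 -0.42107199] 0.08939147 [39.932064056396484, 130.09646606445312] 0.012644664769345448 [ 10. 182.  69.]
blank [438. 286.] 775 [ 0.44212128 -0.32193317] -0.04879546 [38.97138214111328, 129.31021118164062] 0.012857677960433245 [ 10. 182.  72.]
[(array([ 0.56073114, -0.42107199]), np.float32(0.08939147), [39.932064056396484, 130.09646606445312]), (array([ 0.44212128, -0.32193317]), np.float32(-0.04879546), [38.97138214111328, 129.31021118164062])]
bar [302.95744681 230.31914894] 188 [0.57776221 0.00557751] -0.051882386 [39.11309051513672, 61.375160217285156] 0.0420889993089415
bar [401.27607362 235.87730061] 163 [ 0.56233398 -0.23144601] 0.10811901 [18.292598724365234, 49.65574645996094] 0.036433761602751025
bar [279.81818182 237.        ] 33 [0.56387976 0.05548891] 0.038775206 [4.712749481201172, 42.31571578979492] 0.04207412280208467
red [399.3252149  236.88252149] 698 [ 0.56221222 -0.23181345] 0.11496472 [43.55671691894531, 129.01004028320312] 0.010739673704731612
down contact False
t40.4 [ 0.4429 -0.321   0.0192] F [0.9 0.4 0.3] g 0.746 0.0
t40.8 [ 0.4435 -0.3214  0.0201] F [-0.4  0.7  2.9] g 0.452 40.8
insert contact False
t45.0 [0.5803 0.039  0.0629] F [-0.2  0.3 -0.2] g 0.452 40.5
press True
t47.8 [0.5796 0.039  0.0711] F [0.  0.7 5. ] g 0.001 2.2
```

```bash
python3 - <<'E'
from parts import *
out,P,h=parts("i4"); b=[r for r in out["blank"] if np.hypot(*(r[0]-FX))>.1]
if len(b)!=1: print("unexpected"); raise SystemExit
r=b[0]; u=lambda a:.015*np.array([-np.sin(a),np.cos(a)])
pick(r[0]+.0009+u(r[1]),r[1]); c=insert(.054,off=u(FY))
if not c: release_press(.066)
ctrl.goto([.35,0.05,.3],Q(np.pi/2)); snap("i5"); parts("i5")
f=np.load("i5_top.npz"); im,P,_,_=cloud("top",(f["im"],f["d"])); h=cv2.cvtColor(im,cv2.COLOR_RGB2HSV).astype(int); x,y,z=np.moveaxis(P,-1,0)
m=(x>.35)&(x<.75)&(abs(y+.2)<.28)&(z>.003)&(z<.02)&(h[...,2]>110)&((h[...,0]<6)|(h[...,0]>172))&(h[...,1]>190)
for bb,c,a in blobs(m,P,100): print("red",c,a,*rect(P[bb][:,:2]),np.median(z[bb]))
m=(x>.5)&(x<.65)&(abs(y-.04)<.09)&(z>.058)&(z<.075)
for bb,c,a in blobs(m,P,100): print("stack",c,a,*rect(P[bb][:,:2]),np.median(z[bb]))
E
```

```text
blank [477. 236.] 764 [ 0.56100665 -0.42204892] 0.09091759 [40.34326171875, 129.0546112060547] 0.012600115104833387 [ 10. 183.  65.]
down contact False
t52.0 [ 0.5604 -0.4062  0.0191] F [ 0.4 -0.4 -0.7] g 0.748 0.0
t52.3 [ 0.561  -0.4065  0.0203] F [0.6 0.1 1.3] g 0.452 40.7
insert contact True
t55.7 [0.5806 0.052  0.1089] F [ 0.3 -3.1  0.1] g 0.448 42.5
red [399.19770774 236.87249284] 698 [ 0.56213538 -0.23209378] 0.118787766 [43.781272888183594, 129.09466552734375] 0.010614112567201683
```

View pics/i5_scene.png

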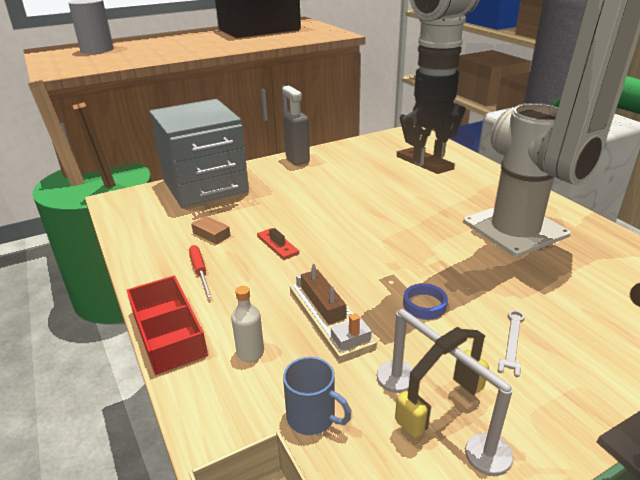

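Three blanks are on the pins in the scene view, with the fourth still in the gripper at (427,160) after touching the pin noses. Measuring its position in the hand.

```bash
python3 - <<'E'
from h import *
st()
f=np.load("i5_scene.npz"); im,P,_,_=cloud("scene",(f["im"],f["d"])); h=cv2.cvtColor(im,cv2.COLOR_RGB2HSV).astype(int); x,y,z=np.moveaxis(P,-1,0)
m=(abs(x-.35)<.035)&(abs(y-.04)<.13)&(z>.265)&(z<.305)&(h[...,1]>110)&(h[...,0]<20)
for bb,c,a in blobs(m,P,30): print("held",c,a,P[bb].min(0),P[bb].max(0),np.percentile(P[bb],[2,98],0),rect(P[bb][:,:2]),np.median(h[bb],0))
E
```

```text
t56.9 [0.3506 0.0501 0.2991] F [0.2 0.9 0.3] g 0.455 42.5
held [406.18333333 154.19444444] 180 [ 0.3314072  -0.02869405  0.2703654 ] [0.37328537 0.03021245 0.28789199] [[ 0.33724594 -0.02633173  0.27153073]
 [ 0.37246592  0.02662394  0.28614892]] (array([ 0.36442041, -0.00668903]), np.float32(-0.6311303), [32.13821029663086, 67.9244384765625]) [ 13.  121.  103.5]
held [436.84482759 163.93842365] 406 [0.32978869 0.01707431 0.27869221] [0.37295273 0.10528188 0.29674983] [[0.3329427  0.02912567 0.28223897]
 [0.37217088 0.10421379 0.29602359]] (array([0.35153238, 0.06094461]), np.float32(-0.017591834), [42.22468185424805, 88.45623016357422]) [ 14. 119.  87.]
```

The held blank is pitched about 0.1 rad from the off-centre grip. I'll set it down on free bench and re-grasp it at its centre.

```bash
python3 - <<'E'
from parts import *
p=np.array([.43,-.13]); q=Q(np.pi/2); ctrl.goto([*p,.15],q); ctrl.move_l([*p,.045],feed=.15); print(ctrl.move_l([*p,.0205],feed=.03,contact_N=3)); st()
ctrl.gripper_to(.75); ctrl.wait(.2); ctrl.move_l([*p,.15],feed=.2); ctrl.goto([.35,.2,.3],q); snap("j1")
out,P,h=parts("j1"); b=[r for r in out["blank"] if np.hypot(*(r[0]-FX))>.1]
if len(b)!=1: print("unexpected"); raise SystemExit
pick(b[0][0]+.0009,b[0][1]); c=insert(.054)
if not c: release_press(.066)
snap("j2")
E
```

```text
True
t59.4 [ 0.43   -0.1298  0.0267] F [0.7 0.7 4.8] g 0.452 43.0
blank [364. 292.] 850 [ 0.4299165  -0.14160663] 0.0054302216 [39.67713928222656, 130.12550354003906] 0.012875414973114618 [ 10. 181.  76.]
down contact False
t65.1 [ 0.4306 -0.1407  0.0192] F [-0.3 -0.3 -0.4] g 0.746 0.0
t65.4 [ 0.4314 -0.1409  0.0201] F [ 0.  -0.6  2.8] g 0.451 40.5
insert contact False
t68.8 [0.5802 0.039  0.0747] F [ 0.4  0.6 -0.6] g 0.454 40.2
press True
t71.6 [0.5797 0.039  0.0831] F [-0.4 -0.3  4.4] g 0.003 2.2
```

```bash
python3 - <<'E'
from h import *
def red(n):
    f=np.load(n+"_top.npz"); im,P,_,_=cloud("top",(f["im"],f["d"])); h=cv2.cvtColor(im,cv2.COLOR_RGB2HSV).astype(int); x,y,z=np.moveaxis(P,-1,0)
    m=(x>.35)&(x<.75)&(abs(y+.2)<.28)&(z>.003)&(z<.02)&(h[...,2]>110)&((h[...,0]<6)|(h[...,0]>172))&(h[...,1]>190)
    L=[rect(P[bb][:,:2]) for bb,c,a in blobs(m,P,300)]; print(L); assert len(L)==1; return L[0]
r=red("j2"); pick(r[0]+.0009,r[1],z=.031,op=.6); c=insert(.066,g=.031); 
if not c:
    release_press(.102); ctrl.goto([.40,.0,.3],Q(np.pi/2))
snap("k")
a=cv2.imread("pics/k_scene.png"); cv2.imwrite("pics/kc.png",cv2.resize(a[220:480,240:560],(740,600)))
for n in("top","scene"):
    f=np.load(f"k_{n}.npz"); im,P,_,_=cloud(n,(f["im"],f["d"])); x,y,z=np.moveaxis(P,-1,0)
    m=(abs(x-.584)<.03)&(y>.13)&(y<.22)&(z>.066)&(z<.09); print("tab",n,P[m].min(0),P[m].max(0),P[m&(z>.078)].mean(0))
E
```

```text
[(array([ 0.56222662, -0.23199995]), np.float32(0.11770201), [43.67108154296875, 128.3505859375])]
down contact False
t75.0 [ 0.563  -0.2311  0.0307] F [-0.1 -0.7  0.4] g 0.6 0.0
t75.4 [ 0.5636 -0.2313  0.0316] F [ 0.5 -0.4  1.6] g 0.204 39.7
insert contact True
t78.3 [0.5794 0.0391 0.0975] F [0.2 0.2 3.7] g 0.201 40.0
tab top [0.57631583 0.1586531  0.06802772] [0.59277409 0.17548365 0.08797943] [0.58449785 0.16682351 0.08291239]
tab scene [0.57804283 0.16183093 0.06611831] [0.59549643 0.17937638 0.08416515] [0.58715044 0.17089883 0.08143829]
```

View pics/kc.png

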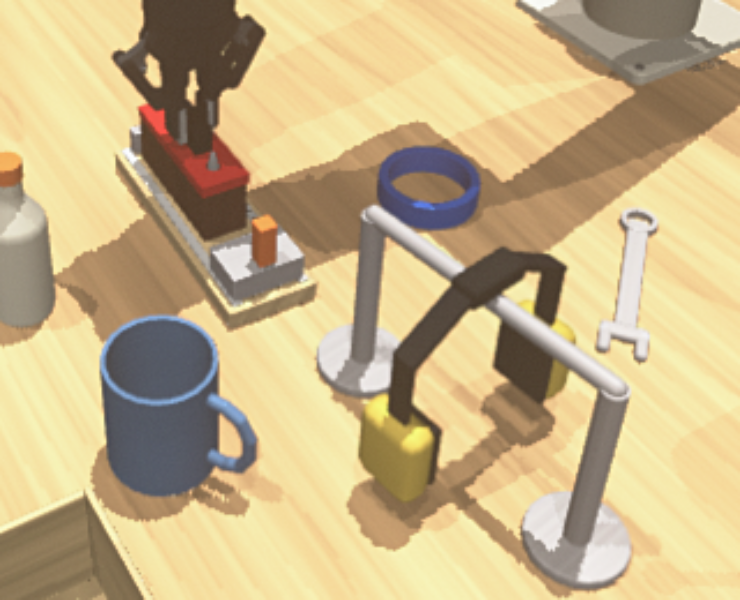

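The template sits level on the stack with the pin nose showing at (213,160), and contact came at the expected height. I'll release, press it, and then close the jaw by pushing the tab from behind.

```bash
python3 - <<'E'
from h import *
release_press(.102); ctrl.wait(.5)
u=np.array([-np.sin(FY),np.cos(FY)]); q=Q(np.pi/2+FY); pt=lambda s:FX+s*u
ctrl.goto([*pt(.166),.17],q); ctrl.move_l([*pt(.166),.078],feed=.12); st()
print("push",ctrl.move_l([*pt(.100),.078],feed=.02,contact_N=8)); st(); s=np.dot(ctrl.get_state()["position"][:2]-FX,u); print("s",s)
ctrl.wait(.5); st()
snap("p")
for n in("top","scene"):
    f=np.load(f"p_{n}.npz"); im,P,_,_=cloud(n,(f["im"],f["d"])); x,y,z=np.moveaxis(P,-1,0)
    h=cv2.cvtColor(im,cv2.COLOR_RGB2HSV).astype(int)
    m=(abs(x-.584)<.03)&(y>.09)&(y<.22)&(z>.05)&(z<.09)&(h[...,1]>150); print("tab",n,P[m].min(0),P[m].max(0))
E
```

```text
press True
t81.3 [0.58   0.039  0.1191] F [-0.1 -0.2  2.4] g -0.001 1.7
t83.8 [0.5875 0.2047 0.0789] F [-0.2  0.3  0.5] g -0.003 0.0
push True
t86.0 [0.5845 0.1543 0.0777] F [1.6 1.5 0.4] g 0.004 0.4
s 0.11536771537853505
t86.5 [0.5839 0.1549 0.0769] F [-0.2  0.5  0.1] g -0.003 0.0
tab top [0.55946234 0.09116273 0.05126766] [0.60322315 0.14225986 0.08519052]
tab scene [0.57216961 0.09006219 0.05001419] [0.60467131 0.14430321 0.07810203]
```

```bash
python3 - <<'E'
from h import *
u=np.array([-np.sin(FY),np.cos(FY)]); pt=lambda s:FX+s*u
s=.1158
for i in range(24):
    s-=.0004; c=ctrl.move_l([*pt(s),.078],feed=.01,contact_N=15); ctrl.wait(.2)
    S=ctrl.get_state(); f=np.dot(S["wrist_force"][:2],u); print(round(s,4),round(np.dot(S["position"][:2]-FX,u),4),round(f,1),c)
    if f>7 or c: ctrl.wait(.4); st(); break
E
```

```text
0.1154 0.1154 0.7 False
0.115 0.1153 2.0 False
0.1146 0.1152 5.1 False
0.1142 0.1152 6.0 False
0.1138 0.1152 7.0 False
0.1134 0.1152 8.9 False
t89.8 [0.5847 0.1541 0.0781] F [-0.4  8.1 -0.7] g -0.001 4.0
```

The arm stalled at 8 N for over 0.6 s with the tab where it belongs (centre about 0.099 from origin). I'll back off and check.

```bash
python3 - <<'E'
from h import *
u=np.array([-np.sin(FY),np.cos(FY)]); pt=lambda s:FX+s*u
ctrl.move_l([*pt(.15),.078],feed=.05); ctrl.move_l([*pt(.15),.2],feed=.15); ctrl.goto([.33,-.1,.3],Q(np.pi/2)); ctrl.wait(.5); snap("e")
for n in("top","scene"):
    f=np.load(f"e_{n}.npz"); im,P,_,_=cloud(n,(f["im"],f["d"])); x,y,z=np.moveaxis(P,-1,0)
    m=(abs(x-.584)<.03)&(y>.115)&(y<.22)&(z>.068)&(z<.09); print("tab",n,P[m].mean(0))
    m=(abs(x-.58)<.03)&(abs(y-.039)<.08)&(z>.07)&(z<.081); print("tmpl",rect(P[m][:,:2]),np.percentile(z[m],[5,50,95]))
a=cv2.imread("pics/e_scene.png"); cv2.imwrite("pics/ec.png",cv2.resize(a[220:480,240:560],(740,600)))
E
```

```text
tab top [0.58265842 0.13421865 0.08187489]
tmpl (array([0.57907562, 0.03797142]), np.float32(-0.040368557), [44.519920349121094, 129.9539031982422]) [0.07310132 0.07666814 0.08005717]
tab scene [0.5863273  0.13960771 0.07789706]
tmpl (array([0.5804129 , 0.03709105]), np.float32(-0.043655396), [45.7319450378418, 135.74099731445312]) [0.07215263 0.07538675 0.07848791]
```

View pics/ec.png

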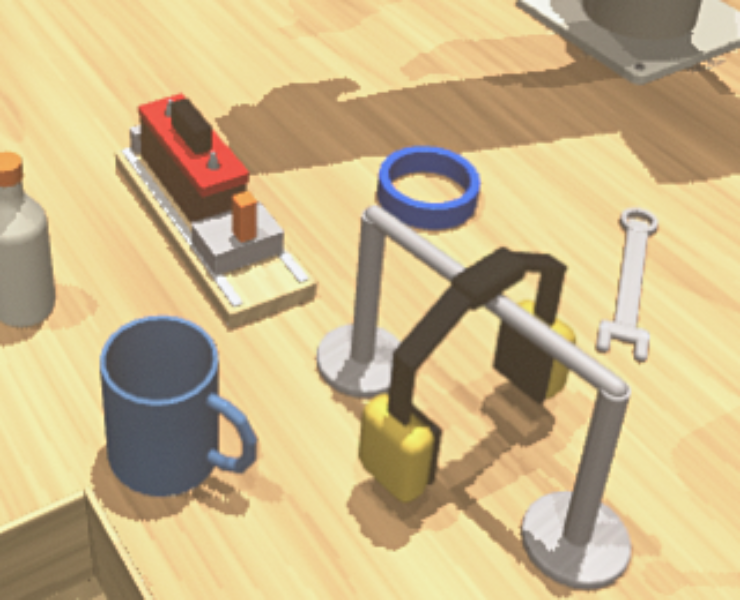

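The jaw is against the stack at (215,215), the template is flat with both pin noses visible at (168,108) and (213,160), and the muff hangs on the rail. Everything is in place, so I'm handing in.

```bash
python3 -c "
from cell import ctrl
print(ctrl.hand_in())"
```

```text
the job is handed in; nothing more can be done
None
```

The job is handed in, result not reported: the ear defenders hang on the rail, all four blanks and the template are home on the pins, and the jaw is closed against the stack.

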